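# Tare the coffee scale with its sunken trim knob

### The arm

A 6-joint arm with a two-finger parallel gripper is mounted at the origin on a cart in front of the work surface, level with it; the furniture and walls round the work are solid. World frame = base frame: x ahead of the robot, y to its left, z up, the work surface at z = 0. Lengths are in m, angles in rad, forces in N, time in s.
With the tool pointing down it reaches from about 0.35 to 0.85 m from the base axis. Payload 8.1 kg.
Tool frame: the origin (TCP) lies at the very end of the fingers, on their centre line; the grasp point (between the pads) lies 19 mm behind it; z points along the fingers, y is the line along which they close (so a half turn about z gives the same grasp; the last joint's range is limited). The gripper opens to 93 mm and grips with 3 to 60 N. Pads are 15 mm wide; open, the fingers measure 128 mm over their backs; the gripper's body (75 mm by 188 mm) begins 65 mm behind the grasp point.
Start: joints at [1.084, 0.13, 1.488, -0, 1.523, -0.085], TCP at [0.235, 0.552, 0.219] pointing down, gripper open.
Joint ranges: [-2.96, 2.96], [-0.89, 2.26], [0.02, 2.5], [-1.34, 4.48], [0, 2.73], [-2.66, 2.66]. Speed limits (rad/s): [2.39, 2.39, 2.79, 3.14, 3.14, 3.14].

### API

Orientations are given as a rotation vector (axis times angle).
In Python, from plant import monitor, eyes, ticket gives the robot as it stands.
- The arm moves only by the tool arm_command, never from a script. Its argument "deltas" is a list that holds one entry, the list of rows, each a list of 6 numbers: the shift along the world's x, y, z in cm, then the turn, a rotation vector about the world's x, y, z in degrees. In form: [[[tx, ty, tz, rx, ry, rz], ...]]. A call has 1 to 12 rows; each row shifts and turns the commanded pose from where the row before left it; what a row does not reach is not made up. A row lasts 1/12 s, in which the tool goes at most 41.7 mm and 7.16 degrees, less where a joint would pass 70% of its speed; a pose out of reach is approached as far as the arm can. A call is refused whole if a number of a shift passes 4.17 or a number of a turn 7.16, either way. A call with a gripper value outside its range is refused whole. "gripper" is the opening, from -1 (shut) to 1 (fully open), set as the call begins (left out, the last holds). The fingers move at their own pace and stop on an object; "squeeze" is the grip in N (left out, the last holds). Time passes only in rows, so rows that do not move let the fingers close. It gives the time, the measured TCP pose, the force, the opening and the grip force at its end, in the units of the state.
- monitor.read_state(): the state, without advancing time (a new reading comes with each control period).
- eyes.read_camera(name): name is "side" or "top"; returns the picture (384x512x3 uint8, blue, green, red); there is no depth.
- eyes.camera_model(name): a dict with "fx", "fy", "cx", "cy" (pixels), "k1" (the pictures are not rectified: a ray, as slopes to the right and down, at radius r is drawn at 1 + k1 r^2 times it, then the intrinsics apply), "rvec" (rotation vector, rad) and "tvec" (3), from world to camera coordinates, as OpenCV has them. Camera axes: x right, y down, z forward; pixel columns grow to the right and rows downward; lengths in m; the calibration is good to about 2 mm. A picture is of the moment at which its call begins. camera_model takes no time and is no camera call.
- ticket.close_job(): hands the job in; it is judged then, once.
The state is a dict: "t": time; "q": joint angles; "dq": joint speeds; "joint_torque": joint torques, N m; "tool_pos": TCP position; "orientation": TCP orientation; "force": force on the tool from outside, world axes, zero at the start; "wrist_torque": the same for the moment, N m; "opening": finger opening in m; "gripper_force": force on a finger pad.
Only numpy, scipy, OpenCV 4.12 (cv2) and the standard library are available. Lean on these libraries where they do the work, as an engineer would, in place of code of your own. Each camera call takes 0.05 s, during which the arm holds its last target. There are 200 camera calls.

### The job

Stand the empty espresso cup upright in the middle of the scale's round weighing plate, then tare the scale: reach into the well at the other end and turn the small sunken trim knob, which turns the dial, until the dial's thick zero mark stands under the needle. Be gentle: pinch with no more than about 10 N, do not press the sprung plate hard onto its stop, and centre your fingers on the knob by feel, for its slender stem must not be bent sideways by more than 2 mm. Leave the cup on the plate, and leave the tea caddy and the ramekin where they are.

Things in the scene. Friction and masses are not known exactly. Their poses are not given: they have to be found in the camera images.
- scale: Analogue coffee scale, fixed: aluminium case 150 (x) by 320 (y) by 55 mm high. Origin at the centre of its underside; +y runs toward the weighing plate, -y toward the trim well, z up. In the middle of its top is a round white dial in a steel bezel 100 mm across; dial and needle both turn about the scale's z axis (x = 0, y = 0).
- weigh_plate: Round steel weighing plate, 90 mm across, at (0, +105 mm) on the scale. Origin at the centre of its top face, 64 mm above the worktop when empty. It is on a spring (400 N/m) and sinks 1.9 to 4.2 mm under the cup; its stop is at 8 mm (3.2 N).
- trim_nominal (a point): Nominal centre of the mouth of the trim well, at (0, -105, 57.5 mm) on the scale. The round well is 72 mm across and 22.5 mm deep, in a grey plastic insert with a flange 97 mm across. The insert, with well and knob, is seated differently each time: its true centre is up to 4 mm off this point along each of the scale's x and y, and rigid there.
- needle_tip (a point): Outer end of the black needle, 40 mm from its pivot, the centre of the dial. It points to the scale's +x when the plate is empty; the cup's weight turns it clockwise seen from above by 0.35 to 0.75 rad (0.18 rad per mm of sinking), and it then stays there.
- zero_mark (a point): The point of the dial's thick, long zero mark over which the needle's tip must come, 40 mm from the dial's centre. The dial, with 0.2 rad divisions, turns 0.7 rad per radian of the knob, the same way round seen from above. With the cup on the plate the mark lies anticlockwise of the needle: turn the knob clockwise, by 0.35 to 1.6 rad.
- cup: White espresso cup with a fern pattern, 58 mm across, 56 mm high, with a handle on its -y side; weight 80 to 170 g. Origin on its underside, 11 mm from the cup's own axis toward the handle. Grasp across x.
- cup_axis (a point): Centre of the underside of the round part of the cup.
- caddy: Tea caddy, 62 mm across, 80 mm high, a bystander. Origin at the centre of its underside.
- ramekin: White fluted ramekin, 70 mm across, 40 mm high, a bystander. Origin at the centre of its underside.
- knob_nominal (a point): Nominal centre of the knob's top (same up to 4 mm error in x and in y), 5.5 mm below the mouth of the well. The knob, in the middle of the well, is an upright black fluted cylinder 18 mm across, 16.5 mm high. It turns stiffly (0.09 N m: a pinch under about 6 N slips on it), 4.5 rad either way, and stays where it is left. The pushes of both fingers on it, added up, must stay under 25 N.
- flex_x (a joint): Sideways bend of the knob's stem (m, 0 when unloaded) along the knob's white pointer line, which turns with it. The stem yields 1 mm per 3 N of side force (2 mm is 6 N). A quick off-centre closing of the fingers bends it too far: close in small steps, shift along the closing line whenever a side force is felt, and pinch firmly once it is gone.
- flex_y (a joint): The same bend across the knob's white pointer line. A turn about a point beside the knob's axis bends the stem too, so centre along both lines.
Not all that is in view belongs to the job. What is shaped like the cup but orange or red is not meant.

How it is judged:
On the way, in this order (a step that is already met when the one before it is completed fails the run):
1. the cup stands upright on the weighing plate, let go (horizontal distance between cup_axis and weigh_plate below 0.018 m and z of cup in the frame of weigh_plate below 0.004 m and contact force between cup and weigh_plate above 0.3 N and angle between cup's own z axis and vertical below 0.08 rad and contact force between the fingers and cup below 0.1 N and linear speed of cup below 0.02 m/s), for 0.2 s.
2. the zero mark stands under the needle (horizontal distance between cup_axis and weigh_plate below 0.018 m and horizontal distance between needle_tip and zero_mark below 0.004 m), for 0.3 s.
At the end, for the whole second after the job is handed in: The cup stands upright (within 0.08 rad) and at rest on the weighing plate, its axis within 18 mm of the plate's centre, and the zero mark stands within 4 mm (half a division) of the needle's tip (all of step 2 and z of cup in the frame of weigh_plate below 0.004 m and contact force between cup and weigh_plate above 0.3 N and angle between cup's own z axis and vertical below 0.08 rad and linear speed of cup below 0.01 m/s); the robot touches nothing.
It fails at once if the weighing plate is loaded with more than 8 N (contact force between anything else and weigh_plate above 8 N).
It fails at once if the fingers push or pinch anything with more than 25 N (contact force between the fingers and anything else above 25 N).
It fails at once if the caddy is moved more than 20 mm (distance of caddy from where it was at the start of the episode above 0.02 m).
It fails at once if the ramekin is moved more than 20 mm (distance of ramekin from where it was at the start of the episode above 0.02 m).
It fails at once if the knob's stem is bent sideways by more than 2 mm along or across its pointer line (value of joint any of flex_x, flex_y above 0.002 m or value of joint any of flex_x, flex_y below -0.002 m).
It also fails if it takes over 72 s, if anything falls off the work surface, if the arm or the gripper's body presses on something with over 40 N, if the wrist force passes 120 N, or if a joint passes its speed limit or range.

## Working session

There is one attempt and no reset: what is moved stays moved. The work goes in short steps, Python scripts to look and compute and a tool call to move; the robot and the scene stay as the last step left them, time stands still between calls to the robot, and variables do not carry over. Pictures are saved under pics/ and viewed, at most 10 in all, crops included, and the job is handed in when it is done.

Besides the shell and the picture viewer there is one more tool, called after ">>>" by a JSON object that holds its "op" and its "data", one argument or row to a line. arm_command: Moves the arm, as the interface text tells. Its arguments: {"type":"object","properties":{"deltas":{"type":"array"},"gripper":{"type":"number"},"squeeze":{"type":"number"}},"required":["deltas"]}

```bash
ls; mkdir -p pics; cat > h.py <<'E'
import numpy as np, cv2
from plant import monitor, eyes, ticket
def cam(n):
    m=eyes.camera_model(n); R=cv2.Rodrigues(np.array(m["rvec"],float))[0]; return m,R,np.array(m["tvec"],float).ravel()
def ray(n,u,v):
    m,R,t=cam(n); x=(u-m["cx"])/m["fx"]; y=(v-m["cy"])/m["fy"]
    p=cv2.undistortPoints(np.array([[[u,v]]],float),np.array([[m["fx"],0,m["cx"]],[0,m["fy"],m["cy"]],[0,0,1]]),np.array([m["k1"],0,0,0,0.]))[0,0]
    return -R.T@t, R.T@np.array([p[0],p[1],1])
def onz(n,u,v,z):
    o,d=ray(n,u,v); return o+d*(z-o[2])/d[2]
def proj(n,P):
    m,R,t=cam(n)
    return cv2.projectPoints(np.array(P,float).reshape(-1,1,3),cv2.Rodrigues(R)[0],t,np.array([[m["fx"],0,m["cx"]],[0,m["fy"],m["cy"]],[0,0,1]]),np.array([m["k1"],0,0,0,0.]))[0][:,0]
E
python3 - <<'E'
from h import *
for n in("top","side"):
    im=eyes.read_camera(n); cv2.imwrite(f"pics/{n}0.png",im); m,R,t=cam(n); print(n,m,-R.T@t)
s=monitor.read_state(); print({k:np.round(v,3) for k,v in s.items()})
a=cv2.imread("pics/top0.png");
E
```

```text
pics
top {'fx': 399.3968195317173, 'fy': 399.3968195317173, 'cx': 258.53527320985495, 'cy': 187.9303823414583, 'k1': 0.027518576916347768, 'rvec': array([ 2.23291227, -2.18414565,  0.05496492]), 'tvec': array([0.10588443, 0.50685818, 1.21573008])} [0.45854657 0.13178007 1.2322684 ]
side {'fx': 418.5998956202672, 'fy': 418.5998956202672, 'cx': 249.52882274676173, 'cy': 199.33953085113694, 'k1': -0.029650384465885967, 'rvec': array([ 1.94263366, -0.45042191,  0.26806865]), 'tvec': array([-0.39395292,  0.21530661,  1.09154514])} [-0.0250391  -0.99883578  0.62827283]
{'t': np.float64(0.1), 'q': array([ 1.084,  0.131,  1.489, -0.   ,  1.523, -0.085]), 'dq': array([ 0.   , -0.002, -0.003, -0.   , -0.001, -0.   ]), 'joint_torque': array([ 1.0000e-03, -5.6134e+01, -4.9309e+01,  7.7000e-02,  2.9000e-02,
       -0.0000e+00]), 'tool_pos': array([0.234, 0.552, 0.218]), 'orientation': array([-6.270e-01, -3.078e+00,  3.000e-03]), 'force': array([-0.545,  0.177, -0.361]), 'wrist_torque': array([-0.034,  0.032, -0.001]), 'gripper_force': np.float64(0.0), 'opening': np.float64(0.093)}
```

View pics/top0.png

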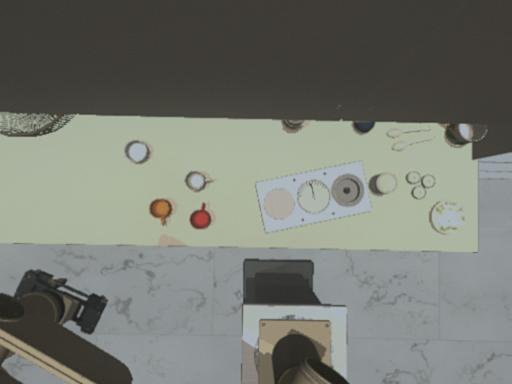

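View pics/side0.png

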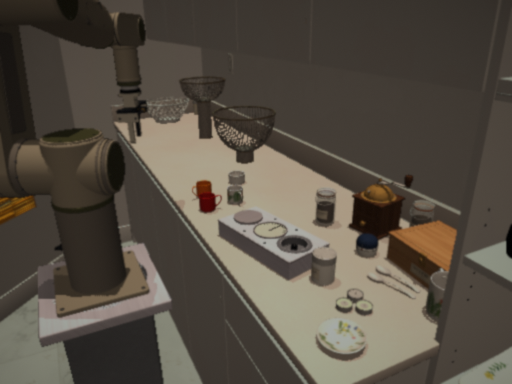

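The top view shows the white cup at (196,181) with its handle toward image right (-y), the plate at (279,204), the dial at (314,196), the well at (347,190), the caddy at (386,184) and the ramekin at (138,152). The orange and red cups are decoys. I'll measure on an enlarged crop.

```bash
python3 - <<'E'
from h import *
a=cv2.imread("pics/top0.png")
c=cv2.resize(a[150:242,170:410],None,fx=3.3,fy=3.3,interpolation=cv2.INTER_CUBIC)
c=cv2.convertScaleAbs(c,alpha=1.3); cv2.imwrite("pics/crop0.png",c)
for nm,u,v,z in [("plate",279,204,.064),("dial",314,196,.055),("well",347,190,.0575),("cup",196,181,.056),("caddy",386,184,.08),("ram",138,152,.04)]:
    print(nm,onz("top",u,v,z).round(4))
for nm,u,v,z in [("plate",248,216,.064),("dial",270,231,.055),("well",294,244,.0575),("cup",235,190,.056),]:
    print(nm,onz("side",u,v,z).round(4))
# case outline: low saturation blueish mask
hsv=cv2.cvtColor(a,cv2.COLOR_BGR2HSV)
for p in [(262,190),(300,225),(196,181),(220,150),(279,204)]: print(p,a[p[1],p[0]],hsv[p[1],p[0]])
E
```

```text
plate [0.4566 0.0568 0.064 ]
dial [ 0.4825 -0.0466  0.055 ]
well [ 0.5023 -0.1432  0.0575]
cup [0.5189 0.302  0.056 ]
caddy [ 0.5213 -0.2504  0.08  ]
ram [0.6023 0.4786 0.04  ]
plate [0.4581 0.0544 0.064 ]
dial [ 0.4802 -0.0484  0.055 ]
well [ 0.5006 -0.1489  0.0575]
cup [0.5143 0.2837 0.056 ]
(262, 190) [188 182 172] [101  22 188]
(300, 225) [164 162 158] [100   9 164]
(196, 181) [190 183 173] [102  23 190]
(220, 150) [160 182 172] [ 44  31 182]
(279, 204) [161 171 172] [ 27  16 172]
```

View pics/crop0.png

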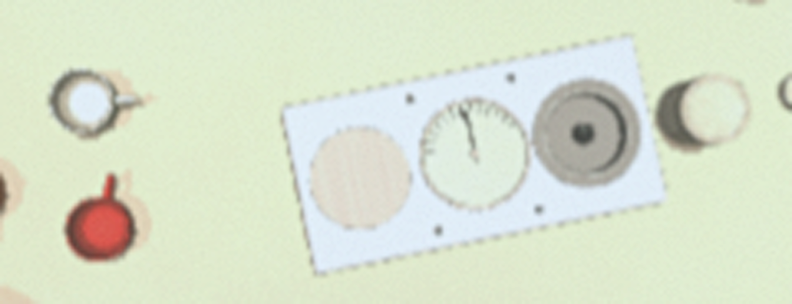

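```bash
cat > meas.py <<'E'
from h import *
def rectfit(a):
    hsv=cv2.cvtColor(a,cv2.COLOR_BGR2HSV)
    m=((hsv[...,0]>80)&(hsv[...,0]<125)&(hsv[...,2]>140)).astype(np.uint8)
    m[:, :240]=0; m[:,385:]=0; m[:155]=0; m[240:]=0
    cs=cv2.findContours(m,cv2.RETR_EXTERNAL,cv2.CHAIN_APPROX_NONE)[0]
    c=max(cs,key=cv2.contourArea); 
    P=np.array([onz("top",float(p[0]),float(p[1]),.055)[:2] for p in c[:,0]],np.float32)
    return cv2.minAreaRect(P)
def circ(a,u,v,z,rmm,name="top",win=.35,n=120,pol=None):
    # radial gradient edge -> circle fit in the plane at z, near seed
    g=cv2.GaussianBlur(a,(0,0),.7).astype(np.float32)
    c=onz(name,u,v,z)[:2]
    rs=np.linspace(rmm*(1-win),rmm*(1+win),60)
    for it in range(4):
        th=np.linspace(0,2*np.pi,n,endpoint=False); pts=[]
        P=np.array([[c[0]+r*np.cos(t),c[1]+r*np.sin(t),z] for t in th for r in rs])
        q=proj(name,P).astype(np.float32)
        s=cv2.remap(g,q[:,0].reshape(n,-1),q[:,1].reshape(n,-1),cv2.INTER_LINEAR)
        d=np.linalg.norm(np.diff(s,axis=1),axis=2)
        k=d.argmax(1); X=P[:,:2].reshape(n,-1,2)[np.arange(n),k]
        w=d.max(1)>np.median(d.max(1))*.5
        for _ in range(5):
            A=np.c_[2*X[w],np.ones(w.sum())]; sol=np.linalg.lstsq(A,(X[w]**2).sum(1),rcond=None)[0]
            cc=sol[:2]; R=np.sqrt(sol[2]+cc@cc); e=np.abs(np.linalg.norm(X-cc,axis=1)-R); w=e<max(.0015,1.5*np.median(e))
        c=cc
    return cc.round(4),round(R,4),int(w.sum())
E
python3 - <<'E'
from meas import *
a=cv2.imread("pics/top0.png"); b=cv2.imread("pics/side0.png")
print("rect",rectfit(a))
for nm,u,v,z,r in [("plate",279,204,.064,.045),("dial",314,196,.057,.05),("flange",347,190,.0575,.0485),("well",347,190,.0575,.036),("knob",346.7,190,.052,.009),("cup",195.8,180.9,.056,.029),("caddy",386,183,.08,.031),("ram",138,152,.04,.035)]:
    print(nm,circ(a,u,v,z,r,win=.25))
for nm,u,v,z,r in [("plate",248,216,.064,.045),("dial",270,231,.057,.05),("flange",294,244,.0575,.0485),("cup",235,189,.056,.029)]:
    print("side",nm,circ(b,u,v,z,r,"side",win=.25))
cv2.imwrite("pics/crop1.png",cv2.resize(b[165:275,170:350],None,fx=4,fy=4,interpolation=cv2.INTER_CUBIC))
E
```

```text
rect ((0.4814138412475586, -0.04447832703590393), (0.1506994068622589, 0.3201535940170288), 12.955507278442383)
plate (array([0.4583, 0.0582]), np.float64(0.0461), 76)
dial (array([ 0.4812, -0.0441]), np.float64(0.0506), 91)
flange (array([ 0.5024, -0.1437]), np.float64(0.048), 81)
well (array([ 0.501 , -0.1373]), np.float64(0.0431), 81)
knob (array([ 0.5022, -0.1422]), np.float64(0.0093), 102)
cup (array([0.5221, 0.3071]), np.float64(0.0276), 73)
caddy (array([ 0.5287, -0.2495]), np.float64(0.0296), 76)
ram (array([0.5992, 0.4774]), np.float64(0.0318), 76)
side plate (array([0.4545, 0.0508]), np.float64(0.0483), 85)
side dial (array([ 0.4817, -0.0449]), np.float64(0.0521), 77)
side flange (array([ 0.5018, -0.1469]), np.float64(0.0483), 79)
side cup (array([0.5161, 0.2901]), np.float64(0.0332), 88)
```

View pics/crop1.png

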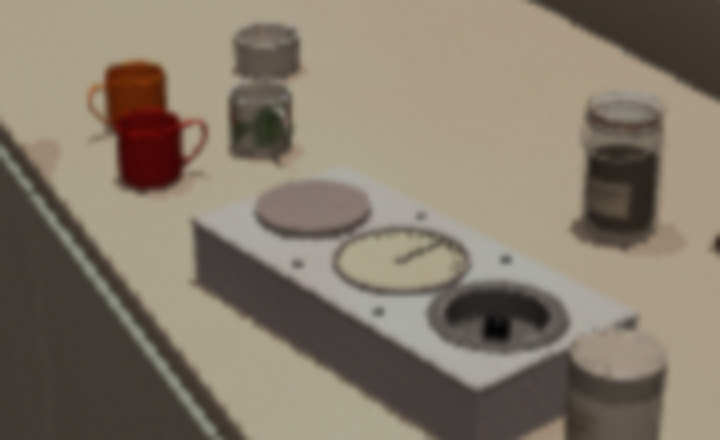

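Side view: the fern cup has its body spanning crop x 229–293 and y 80–158, standing upright. The handle is hidden from this view or faces the camera, and a ramekin sits behind it. Next I'll check a candidate cup position against the silhouette extents in both views.

```bash
python3 - <<'E'
from meas import *
a=cv2.imread("pics/top0.png"); b=cv2.imread("pics/side0.png")
th=np.linspace(0,2*np.pi,60)
for c in [(.522,.307),(.519,.302)]:
  for n in("top","side"):
    P=[[c[0]+.029*np.cos(t),c[1]+.029*np.sin(t),z] for z in(0,.056) for t in th]
    q=proj(n,P); print(c,n,"base",q[:60].min(0).round(1),q[:60].max(0).round(1),"rim",q[60:].min(0).round(1),q[60:].max(0).round(1))
print("side crop ext px",170+229/4,170+293/4,165+80/4,165+158/4)
hsv=cv2.cvtColor(a,cv2.COLOR_BGR2HSV)
bg=np.median(a[160:205,215:225].reshape(-1,3),0); d=np.linalg.norm(a.astype(float)-bg,axis=2)
print(d[164:200:1,182:216:1].astype(int))
E
```

```text
(0.522, 0.307) top base [187.6 171.6] [206.4 190.4] rim [184.4 170.1] [204.2 189.8]
(0.522, 0.307) side base [227.  198.4] [242.7 204.8] rim [226.4 184.5] [242.3 190.5]
(0.519, 0.302) top base [189.2 172.6] [208.  191.4] rim [186.1 171.1] [205.9 190.8]
(0.519, 0.302) side base [226.8 199. ] [242.5 205.4] rim [226.2 185.1] [242.1 191.1]
side crop ext px 227.25 243.25 185.0 204.5
[[2 1 1 ... 3 3 3]
 [1 2 1 ... 3 1 1]
 [1 1 1 ... 2 1 1]
 ...
 [6 6 3 ... 3 1 2]
 [1 2 3 ... 1 1 2]
 [5 2 4 ... 1 1 1]]
```

>>> {"op": "arm_command", "data": {
  "deltas": [
    [[2.38,-2.07,0,0,0,-5.6],[2.38,-2.07,0,0,0,-5.6],[2.38,-2.07,0,0,0,-5.6],[2.38,-2.07,0,0,0,-5.6],[2.38,-2.07,0,0,0,-5.6],[2.38,-2.07,0,0,0,-5.6],[2.38,-2.07,0,0,0,-5.6],[2.38,-2.07,0,0,0,-5.6],[2.38,-2.07,0,0,0,-5.6],[2.38,-2.07,0,0,0,-5.6],[2.38,-2.07,0,0,0,-5.6],[2.38,-2.07,0,0,0,-5.6]]
  ],
  "gripper": 0.66,
  "squeeze": 8
}}

```text
t: 1.1
tool_pos: [0.521, 0.3025, 0.2181]
orientation: [-2.231, -2.211, 0.001]
force: [0.4, 0.5, 0.7]
opening: 0.0771
gripper_force: 0.0
```

>>> {"op": "arm_command", "data": {
  "deltas": [
    [[0,0,0,0,0,0],[0,0,0,0,0,0],[0,0,0,0,0,0]]
  ]
}}

```text
t: 1.35
tool_pos: [0.5198, 0.3039, 0.2181]
orientation: [-2.224, -2.217, 0.001]
force: [-0.0, -0.1, 0.3]
opening: 0.0772
gripper_force: 0.0
```

>>> {"op": "arm_command", "data": {
  "deltas": [
    [[0,0,-2.8,0,0,0],[0,0,-2.8,0,0,0],[0,0,-2.8,0,0,0],[0,0,-2.8,0,0,0],[0,0,-2.8,0,0,0],[0,0,-1.4,0,0,0],[0,0,-1.4,0,0,0],[0,0,-1.0,0,0,0],[0,0,-1.0,0,0,0],[0,0,-0.8,0,0,0],[0,0,0,0,0,0],[0,0,0,0,0,0]]
  ]
}}

```text
t: 2.35
tool_pos: [0.5204, 0.3039, 0.0229]
orientation: [2.226, 2.217, 0.0]
force: [-0.3, 0.5, -0.3]
opening: 0.0773
gripper_force: 0.0
```

>>> {"op": "arm_command", "data": {
  "deltas": [
    [[0,0,0,0,0,0],[0,0,0,0,0,0],[0,0,0,0,0,0],[0,0,0,0,0,0]]
  ],
  "gripper": 0.3
}}

```text
t: 2.68
tool_pos: [0.5207, 0.304, 0.0233]
orientation: [2.226, 2.217, 0.002]
force: [0.4, 0.3, 0.4]
opening: 0.0609
gripper_force: 0.0
```

>>> {"op": "arm_command", "data": {
  "deltas": [
    [[0,0,0,0,0,0],[0,0,0,0,0,0],[0,0,0,0,0,0],[0,0,0,0,0,0],[0,0,0,0,0,0]]
  ],
  "gripper": -0.1
}}

```text
t: 3.1
tool_pos: [0.5206, 0.3039, 0.023]
orientation: [2.226, 2.217, 0.001]
force: [0.1, -0.8, 2.8]
opening: 0.0527
gripper_force: 8.0
```

```bash
python3 - <<'E'
from h import *
b=eyes.read_camera("side")
cv2.imwrite("pics/crop2.png",cv2.resize(b[130:250,170:300],None,fx=4,fy=4,interpolation=cv2.INTER_CUBIC))
E
```

```text
(no output)
```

View pics/crop2.png

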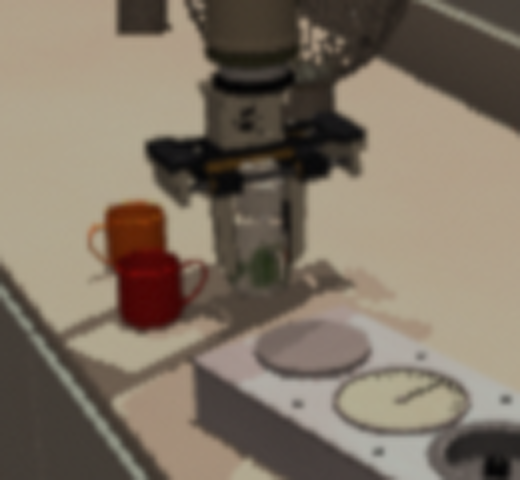

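The view shows the fingers around the fern cup, which is centred at (262,265) between fingertips at 230 and 292. Opening 52.7 mm fits a tapered wall. I'll lift it and carry it over the plate.

>>> {"op": "arm_command", "data": {
  "deltas": [
    [[0,0,0.4,0,0,0],[0,0,1.0,0,0,0],[0,0,2.0,0,0,0],[0,0,2.5,0,0,0],[0,0,2.5,0,0,0],[0,0,1.5,0,0,0],[0,0,0.5,0,0,0],[0,0,0,0,0,0],[0,0,0,0,0,0],[0,0,0,0,0,0]]
  ]
}}

```text
t: 3.98
tool_pos: [0.5191, 0.3033, 0.1248]
orientation: [-2.225, -2.216, 0.004]
force: [0.5, -0.2, -1.8]
opening: 0.0527
gripper_force: 8.0
```

>>> {"op": "arm_command", "data": {
  "deltas": [
    [[-0.25,-1.0,0,0,0,0],[-0.4,-1.6,0,0,0,0],[-0.6,-2.5,0,0,0,0],[-0.7,-2.7,0,0,0,0],[-0.7,-2.7,0,0,0,0],[-0.7,-2.7,0,0,0,0],[-0.7,-2.7,0,0,0,0],[-0.7,-2.7,0,0,0,0],[-0.6,-2.5,0,0,0,0],[-0.5,-2.0,0,0,0,0],[-0.4,-1.5,0,0,0,0],[0,0,0,0,0,0]]
  ]
}}

```text
t: 4.98
tool_pos: [0.456, 0.0551, 0.1253]
orientation: [-2.228, -2.214, 0.004]
force: [-0.6, -0.0, -1.2]
opening: 0.0522
gripper_force: 8.0
```

>>> {"op": "arm_command", "data": {
  "deltas": [
    [[0,0,-0.8,0,0,0],[0,0,-0.8,0,0,0],[0,0,-0.5,0,0,0],[0,0,0,0,0,0],[0,0,0,0,0,0]]
  ]
}}

```text
t: 5.4
tool_pos: [0.457, 0.0585, 0.1046]
orientation: [-2.223, -2.217, 0.002]
force: [1.3, -0.1, -1.1]
opening: 0.0522
gripper_force: 8.0
```

```bash
python3 - <<'E'
from h import *
b=eyes.read_camera("side")
cv2.imwrite("pics/crop3.png",cv2.resize(b[130:250,190:320],None,fx=5,fy=5,interpolation=cv2.INTER_CUBIC))
E
```

```text
(no output)
```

View pics/crop3.png

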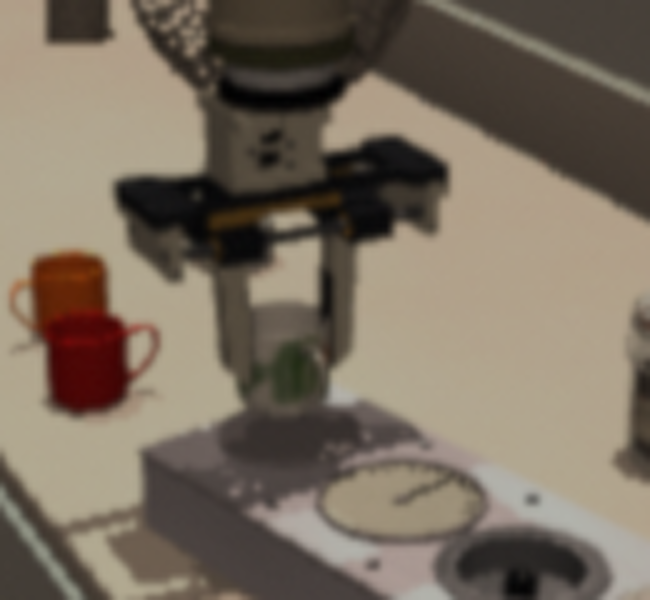

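The cup hangs upright over the plate with its bottom at crop (290,410). I'll lower it and release.

>>> {"op": "arm_command", "data": {
  "deltas": [
    [[0,0,-0.6,0,0,0],[0,0,-0.5,0,0,0],[0,0,-0.3,0,0,0],[0,0,-0.2,0,0,0],[0,0,-0.1,0,0,0],[0,0,-0.1,0,0,0],[0,0,-0.1,0,0,0],[0,0,0,0,0,0],[0,0,0,0,0,0],[0,0,0,0,0,0]]
  ]
}}

```text
t: 6.28
tool_pos: [0.4578, 0.0578, 0.0868]
orientation: [2.226, 2.217, 0.0]
force: [0.5, -0.7, -1.6]
opening: 0.0524
gripper_force: 8.0
```

>>> {"op": "arm_command", "data": {
  "deltas": [
    [[0,0,-0.1,0,0,0],[0,0,-0.1,0,0,0],[0,0,0,0,0,0],[0,0,0,0,0,0]]
  ]
}}

```text
t: 6.62
tool_pos: [0.4579, 0.0578, 0.0847]
orientation: [2.226, 2.217, 0.0]
force: [0.4, -0.4, -1.0]
opening: 0.0522
gripper_force: 8.0
```

>>> {"op": "arm_command", "data": {
  "deltas": [
    [[0,0,-0.1,0,0,0],[0,0,0,0,0,0],[0,0,0,0,0,0]]
  ]
}}

```text
t: 6.87
tool_pos: [0.4578, 0.0578, 0.0837]
orientation: [2.226, 2.217, 0.0]
force: [1.1, 0.0, 0.6]
opening: 0.0519
gripper_force: 8.0
```

>>> {"op": "arm_command", "data": {
  "deltas": [
    [[0,0,0,0,0,0],[0,0,0,0,0,0],[0,0,0,0,0,0],[0,0,0,0,0,0],[0,0,0,0,0,0],[0,0,0,0,0,0]]
  ],
  "gripper": 0.6
}}

```text
t: 7.37
tool_pos: [0.4577, 0.0579, 0.0837]
orientation: [-2.226, -2.217, -0.0]
force: [-0.5, 0.1, -0.5]
opening: 0.0745
gripper_force: 0.0
```

>>> {"op": "arm_command", "data": {
  "deltas": [
    [[0,0,0.5,0,0,0],[0,0,1.0,0,0,0],[0,0,2.0,0,0,0],[0,0,3.0,0,0,0],[0,0,3.0,0,0,0],[0,0,2.5,0,0,0],[0,0,1.0,0,0,0],[0,0,0,0,0,0]]
  ]
}}

```text
t: 8.03
tool_pos: [0.4597, 0.0579, 0.2176]
orientation: [2.223, 2.214, 0.007]
force: [-0.1, -0.1, -0.6]
opening: 0.0745
gripper_force: 0.0
```

>>> {"op": "arm_command", "data": {
  "deltas": [
    [[-1.5,-0.5,0,0,0,0],[-2.5,-1.0,0,0,0,0],[-2.5,-1.0,0,0,0,0],[-2.0,-1.0,0,0,0,0],[-1.0,-0.5,0,0,0,0],[0,0,0,0,0,0]]
  ],
  "gripper": -0.42
}}

```text
t: 8.53
tool_pos: [0.3608, 0.0172, 0.2119]
orientation: [-2.226, -2.215, 0.003]
force: [0.4, 0.3, 0.1]
opening: 0.0384
gripper_force: 0.0
```

```bash
python3 - <<'E'
from meas import *
a=eyes.read_camera("top"); b=eyes.read_camera("side"); cv2.imwrite("pics/top4.png",a); cv2.imwrite("pics/side4.png",b)
c=cv2.resize(a[160:232,255:375],None,fx=6.5,fy=6.5,interpolation=cv2.INTER_LANCZOS4); cv2.imwrite("pics/crop4.png",c)
s=monitor.read_state(); print(s["q"].round(3),s["tool_pos"],s["opening"])
E
```

```text
[-0.093 -0.559  2.093  0.     1.609 -0.088] [0.362505   0.01782533 0.21261236] 0.03158533478994794
```

View pics/crop4.png

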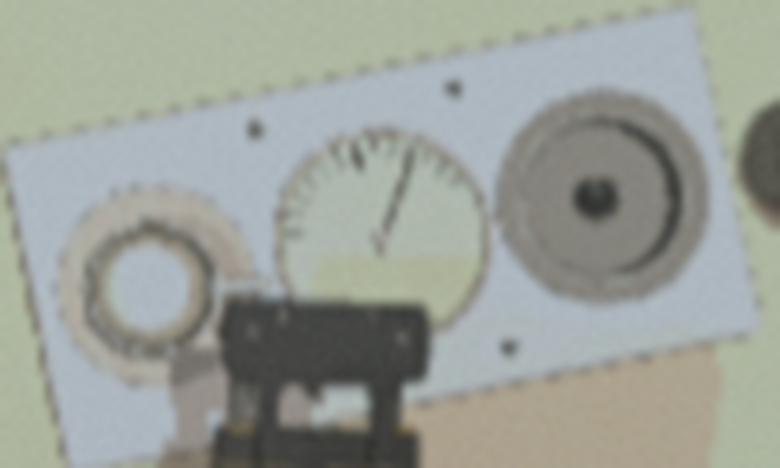

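Crop shows the cup standing upright on the plate at (148,285). The needle tip is at (410,150), the thick zero mark at (357,157), the dial centre at about (382,238), the flange centre at (603,195) and the knob at (597,199).

```bash
python3 - <<'E'
from meas import *
a=cv2.imread("pics/top4.png"); b=cv2.imread("pics/side4.png")
px=lambda u,v:((u+.5)/6.5-.5+255,(v+.5)/6.5-.5+160)
C=np.array([.4814,-.0445])
for nm,u,v in [("needle",410,150),("mark",357,157)]:
    w=onz("top",*px(u,v),.057)[:2]-C; print(nm,w.round(4),np.hypot(*w),np.degrees(np.arctan2(w[1],w[0])))
print("cup",circ(a,*px(148,286),.117,.029,win=.2), onz("top",*px(148,286),.117))
print("flange",circ(a,*px(603,195),.0575,.0485,win=.12),circ(a,*px(603,195),.0575,.0485,win=.08))
print("dial",circ(a,*px(382,233),.057,.05,win=.12))
g=cv2.cvtColor(a,cv2.COLOR_BGR2GRAY).astype(float)
def cen(im,u,v,r,n,z):
    s=im[v-r:v+r+1,u-r:u+r+1]; w=np.clip(80-s,0,None) if n=="top" else np.clip(28-s,0,None); ys,xs=np.mgrid[v-r:v+r+1,u-r:u+r+1]
    print(n,s.min(),(w>0).sum()); q=((xs*w).sum()/w.sum(),(ys*w).sum()/w.sum()); return q,onz(n,*q,z)
print("knob",cen(g,347,190,5,"top",.052))
y=np.array([-.2242,.9745]);x=np.array([.9745,.2242])
for p in [(.5024,-.1437),(.5022,-.1422)]: d=np.array(p)-(C-.105*y); print(d@x,d@y)
E
```

```text
needle [ 0.0407 -0.0119] 0.04236352438935204 -16.328181110196116
mark [0.0369 0.0121] 0.03886848586162607 18.14226816173067
cup (array([0.4562, 0.0641]), np.float64(0.0292), 84) [0.45780918 0.06488896 0.117     ]
flange (array([ 0.5024, -0.1442]), np.float64(0.0484), 102) (array([ 0.5022, -0.1441]), np.float64(0.0484), 107)
dial (array([ 0.4819, -0.0444]), np.float64(0.0503), 75)
top 52.0 25
knob ((np.float64(346.13002364066193), np.float64(190.35697399527186)), array([ 0.50137629, -0.14192843,  0.052     ]))
-0.0017761400000000148 0.003612568450000004
-0.0016347399999999933 0.00511915845
```

>>> {"op": "arm_command", "data": {
  "deltas": [
    [[1.2,-1.4,0,0,0,0],[1.8,-2.1,0,0,0,0],[2.2,-2.6,0,0,0,0],[2.3,-2.7,0,0,0,0],[2.3,-2.7,-1.0,0,0,0],[2.2,-2.5,-2.0,0,0,0],[1.3,-1.4,-2.5,0,0,0],[0.65,-0.8,-2.5,0,0,0],[0,0,-1.5,0,0,0],[0,0,-1.0,0,0,0],[0,0,0,0,0,0],[0,0,0,0,0,0]]
  ]
}}

```text
t: 9.63
tool_pos: [0.5021, -0.1436, 0.108]
orientation: [-2.224, -2.217, 0.001]
force: [-0.2, -0.4, 0.4]
opening: 0.0271
gripper_force: 0.0
```

>>> {"op": "arm_command", "data": {
  "deltas": [
    [[0,0,0,0,0,0],[0,0,0,0,0,0],[0,0,0,0,0,0]]
  ]
}}

```text
t: 9.88
tool_pos: [0.5032, -0.1443, 0.1102]
orientation: [2.223, 2.216, 0.002]
force: [0.0, 0.5, 0.1]
opening: 0.0266
gripper_force: 0.0
```

>>> {"op": "arm_command", "data": {
  "deltas": [
    [[-0.1,0,-2.0,0,0,0],[0,0,-1.5,0,0,0],[0,0,-0.8,0,0,0],[0,0,-0.3,0,0,0],[0,0,0,0,0,0],[0,0,0,0,0,0]]
  ]
}}

```text
t: 10.38
tool_pos: [0.5017, -0.1443, 0.0634]
orientation: [2.225, 2.217, 0.001]
force: [1.0, 0.3, 0.8]
opening: 0.0268
gripper_force: 0.0
```

>>> {"op": "arm_command", "data": {
  "deltas": [
    [[0,0,-0.4,0,0,0],[0,0,-0.4,0,0,0],[0,0,-0.2,0,0,0],[0,0,0,0,0,0],[0,0,0,0,0,0]]
  ]
}}

```text
t: 10.8
tool_pos: [0.5011, -0.1441, 0.0525]
orientation: [-2.226, -2.217, 0.0]
force: [1.0, 0.8, -0.4]
opening: 0.0271
gripper_force: 0.0
```

```bash
python3 - <<'E'
from meas import *
b=eyes.read_camera("side"); cv2.imwrite("pics/crop5.png",cv2.resize(b[170:270,230:350],None,fx=6,fy=6,interpolation=cv2.INTER_CUBIC))
s=monitor.read_state(); print(s["tool_pos"],s["force"],s["wrist_torque"])
E
```

```text
[ 0.5012033  -0.14416008  0.05264012] [ 0.60498651  0.17043741 -0.22135018] [-0.03960723  0.03105512 -0.01581572]
```

View pics/crop5.png

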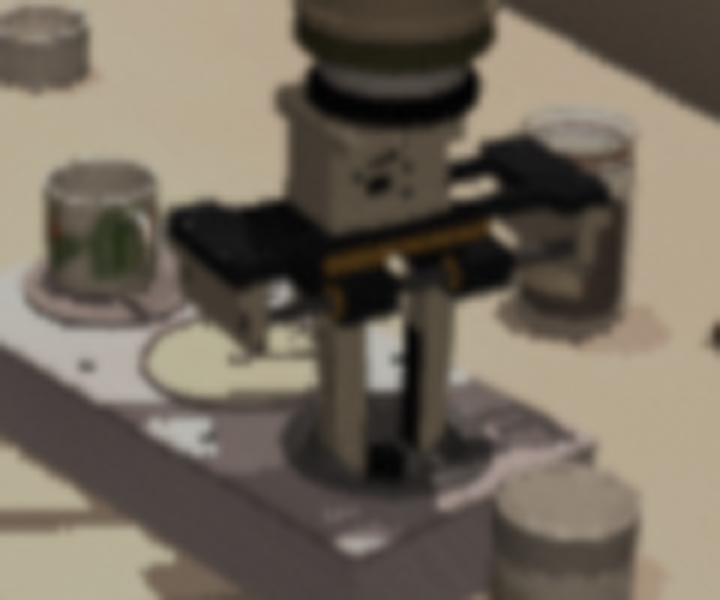

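The fingertips at crop (345,470) and (430,455) straddle the black knob at (385,462), inside the well. I'll descend gently.

>>> {"op": "arm_command", "data": {
  "deltas": [
    [[0,0,-0.2,0,0,0],[0,0,-0.2,0,0,0],[0,0,-0.2,0,0,0],[0,0,-0.2,0,0,0],[0,0,-0.2,0,0,0],[0,0,-0.2,0,0,0],[0,0,0,0,0,0],[0,0,0,0,0,0]]
  ],
  "squeeze": 3
}}

```text
t: 11.52
tool_pos: [0.5011, -0.1441, 0.0404]
orientation: [-2.226, -2.217, 0.0]
force: [-1.7, -0.7, -0.0]
opening: 0.027
gripper_force: 0.0
```

>>> {"op": "arm_command", "data": {
  "deltas": [
    [[0,0,0,0,0,0],[0,0,0,0,0,0],[0,0,0,0,0,0]]
  ],
  "gripper": -0.48
}}

```text
t: 11.77
tool_pos: [0.5013, -0.1442, 0.0408]
orientation: [2.226, 2.217, 0.0]
force: [-0.2, 0.5, 0.7]
opening: 0.0244
gripper_force: 0.0
```

>>> {"op": "arm_command", "data": {
  "deltas": [
    [[0,0,0,0,0,0],[0,0,0,0,0,0],[0,0,0,0,0,0]]
  ],
  "gripper": -0.53
}}

```text
t: 12.02
tool_pos: [0.5013, -0.1442, 0.0407]
orientation: [2.226, 2.217, 0.0]
force: [-0.1, 0.7, 0.6]
opening: 0.0219
gripper_force: 0.0
```

>>> {"op": "arm_command", "data": {
  "deltas": [
    [[0,0,0,0,0,0],[0,0,0,0,0,0],[0,0,0,0,0,0]]
  ],
  "gripper": -0.55
}}

```text
t: 12.27
tool_pos: [0.5014, -0.1442, 0.0407]
orientation: [2.226, 2.217, 0.0]
force: [1.2, 0.2, -0.8]
opening: 0.0209
gripper_force: 0.3
```

>>> {"op": "arm_command", "data": {
  "deltas": [
    [[0,0,0,0,0,0],[0,0,0,0,0,0],[0,0,0,0,0,0]]
  ],
  "gripper": -0.57
}}

```text
t: 12.52
tool_pos: [0.5014, -0.1442, 0.0407]
orientation: [2.226, 2.217, 0.0]
force: [0.9, -0.5, -1.3]
opening: 0.0196
gripper_force: 0.8
```

```bash
cat > f.py <<'E'
from h import *
F=[]
for i in range(8):
    eyes.read_camera("side"); s=monitor.read_state(); F.append(np.r_[s["force"],s["wrist_torque"],s["gripper_force"],s["opening"]*1e3])
F=np.array(F); print(F.mean(0).round(2),F.std(0).round(2),s["tool_pos"].round(4),s["t"])
E
python3 f.py
```

```text
[ 1.96 -0.11 -0.35 -0.05 -0.28 -0.    0.91 20.09] [0.22 0.51 0.27 0.03 0.03 0.02 0.04 0.11] [ 0.5013 -0.1442  0.0407] 12.9167
```

>>> {"op": "arm_command", "data": {
  "deltas": [
    [[0.05,0,0,0,0,0],[0.04,0,0,0,0,0],[0,0,0,0,0,0],[0,0,0,0,0,0]]
  ]
}}

```text
t: 13.25
tool_pos: [0.5019, -0.1441, 0.0405]
orientation: [-2.225, -2.217, 0.0]
force: [0.0, -0.1, 1.0]
opening: 0.02
gripper_force: 0.2
```

```bash
python3 f.py
```

```text
[ 0.2   0.05 -0.16 -0.06  0.03 -0.02  0.13 19.97] [0.61 0.28 0.42 0.02 0.04 0.02 0.03 0.22] [ 0.502  -0.1442  0.0406] 13.65
```

>>> {"op": "arm_command", "data": {
  "deltas": [
    [[0.05,0,0,0,0,0],[0.05,0,0,0,0,0],[0,0,0,0,0,0],[0,0,0,0,0,0],[0,0,0,0,0,0]]
  ],
  "gripper": -0.59
}}

```text
t: 14.07
tool_pos: [0.5031, -0.1442, 0.0406]
orientation: [-2.226, -2.217, 0.0]
force: [-0.1, -0.1, -0.6]
opening: 0.0192
gripper_force: 0.0
```

>>> {"op": "arm_command", "data": {
  "deltas": [
    [[0,0,0,0,0,0],[0,0,0,0,0,0],[0,0,0,0,0,0]]
  ],
  "gripper": -0.61
}}

```text
t: 14.32
tool_pos: [0.5031, -0.1442, 0.0406]
orientation: [2.226, 2.217, 0.0]
force: [-0.6, 0.4, 0.6]
opening: 0.018
gripper_force: 0.0
```

```bash
python3 f.py
```

```text
[ 0.38  0.13  0.35 -0.06  0.06  0.03  0.   18.18] [0.43 0.46 0.49 0.03 0.02 0.03 0.   0.16] [ 0.5031 -0.1442  0.0406] 14.7167
```

>>> {"op": "arm_command", "data": {
  "deltas": [
    [[0,0,0,0,0,0],[0,0,0,0,0,0],[0,0,0,0,0,0]]
  ],
  "gripper": -0.63
}}

```text
t: 14.97
tool_pos: [0.5031, -0.1442, 0.0406]
orientation: [-2.226, -2.217, 0.0]
force: [-0.7, 0.5, 0.0]
opening: 0.0178
gripper_force: 3.0
```

```bash
python3 f.py
```

```text
[ 1.800e-01 -1.000e-02 -1.600e-01 -6.000e-02  8.000e-02  0.000e+00
  3.000e+00  1.771e+01] [0.19 0.34 0.42 0.03 0.03 0.02 0.   0.17] [ 0.5031 -0.1442  0.0406] 15.3667
```

>>> {"op": "arm_command", "data": {
  "deltas": [
    [[0,0,0,0,0,0],[0,0,0,0,0,0],[0,0,0,0,0,0],[0,0,0,0,0,0]]
  ],
  "gripper": -0.42
}}

```text
t: 15.7
tool_pos: [0.5031, -0.1442, 0.0406]
orientation: [-2.226, -2.217, 0.0]
force: [0.6, 0.7, 0.3]
opening: 0.0267
gripper_force: 0.0
```

>>> {"op": "arm_command", "data": {
  "deltas": [
    [[0,0,0,0,0,5],[0,0,0,0,0,5],[0,0,0,0,0,5],[0,0,0,0,0,5],[0,0,0,0,0,5],[0,0,0,0,0,5],[0,0,0,0,0,5],[0,0,0,0,0,5],[0,0,0,0,0,5],[0,0,0,0,0,0],[0,0,0,0,0,0]]
  ]
}}

```text
t: 16.62
tool_pos: [0.5031, -0.1442, 0.0406]
orientation: [1.212, 2.898, -0.0]
force: [0.0, -0.4, 1.3]
opening: 0.0271
gripper_force: 0.0
```

>>> {"op": "arm_command", "data": {
  "deltas": [
    [[0,0,0,0,0,5],[0,0,0,0,0,5],[0,0,0,0,0,5],[0,0,0,0,0,5],[0,0,0,0,0,5],[0,0,0,0,0,5],[0,0,0,0,0,5],[0,0,0,0,0,5],[0,0,0,0,0,5],[0,0,0,0,0,0],[0,0,0,0,0,0]]
  ]
}}

```text
t: 17.53
tool_pos: [0.5031, -0.1442, 0.0406]
orientation: [0.013, 3.142, -0.0]
force: [0.8, 0.5, -0.2]
opening: 0.0268
gripper_force: 0.0
```

```bash
python3 f.py; python3 -c "
from h import *
s=monitor.read_state();print(s['orientation'],s['q'])"
```

```text
[-0.22 -0.08  0.07  0.04 -0.   -0.03  0.   26.95] [0.74 0.43 0.44 0.02 0.02 0.03 0.   0.13] [ 0.5031 -0.1442  0.0406] 17.9333
[ 7.28883152e-03  3.14155224e+00 -9.30207587e-06] [-3.77030470e-01  8.84397541e-02  1.87293946e+00  6.69019260e-06
  1.18018153e+00 -1.94318908e+00]
```

>>> {"op": "arm_command", "data": {
  "deltas": [
    [[0,0,0,0,0,0],[0,0,0,0,0,0],[0,0,0,0,0,0]]
  ],
  "gripper": -0.48
}}

```text
t: 18.18
tool_pos: [0.5031, -0.1442, 0.0406]
orientation: [-0.006, -3.142, 0.0]
force: [-0.7, -0.4, 0.0]
opening: 0.0241
gripper_force: 0.0
```

>>> {"op": "arm_command", "data": {
  "deltas": [
    [[0,0,0,0,0,0],[0,0,0,0,0,0],[0,0,0,0,0,0]]
  ],
  "gripper": -0.52
}}

```text
t: 18.43
tool_pos: [0.5031, -0.1442, 0.0406]
orientation: [0.006, 3.142, 0.0]
force: [0.6, 0.2, 0.1]
opening: 0.0222
gripper_force: 0.0
```

>>> {"op": "arm_command", "data": {
  "deltas": [
    [[0,0,0,0,0,0],[0,0,0,0,0,0],[0,0,0,0,0,0]]
  ],
  "gripper": -0.54
}}

```text
t: 18.68
tool_pos: [0.5031, -0.1442, 0.0406]
orientation: [-0.006, -3.142, 0.0]
force: [0.4, -0.1, -0.9]
opening: 0.022
gripper_force: 0.0
```

>>> {"op": "arm_command", "data": {
  "deltas": [
    [[0,0,0,0,0,0],[0,0,0,0,0,0],[0,0,0,0,0,0]]
  ],
  "gripper": -0.56
}}

```text
t: 18.93
tool_pos: [0.5031, -0.1442, 0.0407]
orientation: [0.006, 3.142, -0.0]
force: [-0.1, -0.4, 0.2]
opening: 0.0204
gripper_force: 0.0
```

>>> {"op": "arm_command", "data": {
  "deltas": [
    [[0,0,0,0,0,0],[0,0,0,0,0,0],[0,0,0,0,0,0]]
  ],
  "gripper": -0.58
}}

```text
t: 19.18
tool_pos: [0.5031, -0.1442, 0.0406]
orientation: [-0.006, -3.142, 0.0]
force: [-1.0, 0.3, -0.3]
opening: 0.0197
gripper_force: 0.0
```

>>> {"op": "arm_command", "data": {
  "deltas": [
    [[0,0,0,0,0,0],[0,0,0,0,0,0],[0,0,0,0,0,0]]
  ],
  "gripper": -0.6
}}

```text
t: 19.43
tool_pos: [0.5031, -0.1441, 0.0406]
orientation: [-0.006, -3.142, -0.0]
force: [-0.1, 0.8, -0.1]
opening: 0.0191
gripper_force: 0.3
```

```bash
python3 f.py
```

```text
[-6.000e-02  7.900e-01  2.700e-01  1.900e-01 -2.000e-02 -1.000e-02
  4.000e-01  1.861e+01] [0.36 0.26 0.42 0.02 0.02 0.02 0.02 0.21] [ 0.5031 -0.1441  0.0406] 19.8333
```

>>> {"op": "arm_command", "data": {
  "deltas": [
    [[0,0.06,0,0,0,0],[0,0,0,0,0,0],[0,0,0,0,0,0],[0,0,0,0,0,0]]
  ]
}}

```text
t: 20.17
tool_pos: [0.5031, -0.1436, 0.0406]
orientation: [-0.006, -3.142, 0.0]
force: [0.1, 0.1, 0.3]
opening: 0.0191
gripper_force: 0.0
```

>>> {"op": "arm_command", "data": {
  "deltas": [
    [[0,0,0,0,0,0],[0,0,0,0,0,0],[0,0,0,0,0,0],[0,0,0,0,0,0]]
  ],
  "gripper": -0.63
}}

```text
t: 20.5
tool_pos: [0.5031, -0.1436, 0.0407]
orientation: [0.006, 3.142, -0.0]
force: [-1.0, -0.3, -0.5]
opening: 0.0177
gripper_force: 3.0
```

```bash
python3 f.py
```

```text
[ 6.000e-02  4.800e-01  4.300e-01  9.000e-02 -1.000e-02  0.000e+00
  3.000e+00  1.784e+01] [0.43 0.5  0.6  0.03 0.02 0.03 0.   0.31] [ 0.5031 -0.1436  0.0406] 20.9
```

>>> {"op": "arm_command", "data": {
  "deltas": [
    [[0,0,0,0,0,0],[0,0,0,0,0,0],[0,0,0,0,0,0]]
  ],
  "squeeze": 9
}}

```text
t: 21.15
tool_pos: [0.5031, -0.1436, 0.0406]
orientation: [-0.006, -3.142, -0.0]
force: [0.8, 0.8, -0.2]
opening: 0.0176
gripper_force: 8.6
```

>>> {"op": "arm_command", "data": {
  "deltas": [
    [[0,0,0,0,0,-1.5],[0,0,0,0,0,-1.5],[0,0,0,0,0,-2],[0,0,0,0,0,-2],[0,0,0,0,0,-2],[0,0,0,0,0,-1],[0,0,0,0,0,0],[0,0,0,0,0,0]]
  ]
}}

```text
t: 21.82
tool_pos: [0.5032, -0.1436, 0.0406]
orientation: [0.278, 3.129, -0.0]
force: [-0.4, 0.9, 0.8]
opening: 0.0177
gripper_force: 8.7
```

```bash
python3 f.py
```

```text
[-0.19  0.13  0.25  0.06  0.02  0.08  8.65 17.46] [0.39 0.49 0.4  0.03 0.03 0.02 0.   0.14] [ 0.5031 -0.1436  0.0406] 22.2167
```

>>> {"op": "arm_command", "data": {
  "deltas": [
    [[0,0,0,0,0,-2],[0,0,0,0,0,-3],[0,0,0,0,0,-3],[0,0,0,0,0,-3],[0,0,0,0,0,-3],[0,0,0,0,0,-1],[0,0,0,0,0,0],[0,0,0,0,0,0]]
  ]
}}

```text
t: 22.88
tool_pos: [0.5031, -0.1435, 0.0406]
orientation: [-0.683, -3.066, -0.0]
force: [-0.8, 0.1, 0.6]
opening: 0.0179
gripper_force: 8.7
```

>>> {"op": "arm_command", "data": {
  "deltas": [
    [[0,0,0,0,0,-2],[0,0,0,0,0,-3],[0,0,0,0,0,-3],[0,0,0,0,0,-3],[0,0,0,0,0,-3],[0,0,0,0,0,-1],[0,0,0,0,0,0],[0,0,0,0,0,0]]
  ]
}}

```text
t: 23.55
tool_pos: [0.5031, -0.1436, 0.0407]
orientation: [1.077, 2.951, -0.0]
force: [0.2, 0.7, 0.0]
opening: 0.0177
gripper_force: 8.7
```

```bash
python3 f.py; python3 - <<'E'
from h import *
a=eyes.read_camera("top"); cv2.imwrite("pics/top6.png",a)
print(monitor.read_state()["orientation"])
cv2.imwrite("pics/crop6.png",cv2.resize(a[165:225,280:350],None,fx=9,fy=9,interpolation=cv2.INTER_LANCZOS4))
E
```

```text
[-1.300e-01  2.100e-01  4.400e-01  2.000e-02 -1.000e-02  1.000e-01
  8.650e+00  1.742e+01] [0.59 0.38 0.37 0.02 0.02 0.04 0.   0.19] [ 0.5031 -0.1436  0.0406] 23.95
[-1.07987033e+00 -2.95014383e+00  1.08347384e-05]
```

View pics/crop6.png

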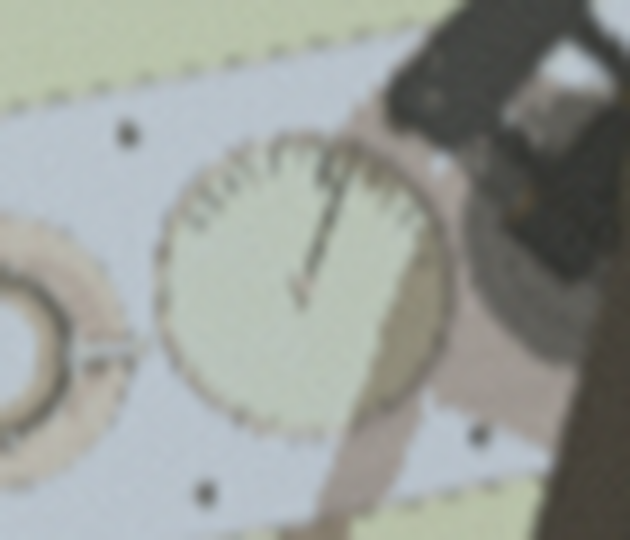

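Crop: the needle runs from (303,290) to about (348,165), and the thick zero mark is just left of it at (325,165). It still needs a bit more clockwise. A polar profile will quantify it.

```bash
cat > pol.py <<'E'
from h import *
import sys
C=np.array([.4816,-.0445])
def prof(f,rs):
    g=cv2.cvtColor(cv2.imread(f),cv2.COLOR_BGR2GRAY).astype(np.float32)
    th=np.radians(np.arange(40,-50,-2.))
    P=[[C[0]+r*np.cos(t),C[1]+r*np.sin(t),.057] for r in rs for t in th]
    q=proj("top",P).astype(np.float32)
    return np.degrees(th),cv2.remap(g,q[:,0].reshape(len(rs),-1),q[:,1].reshape(len(rs),-1),cv2.INTER_CUBIC).mean(0)
if __name__=="__main__":
  for f in sys.argv[1:]:
    print(f)
    for nm,rs in [("in",np.linspace(.024,.033,5)),("tip",np.linspace(.036,.040,4)),("out",np.linspace(.041,.044,4))]:
        t,p=prof(f,rs); print(nm," ".join(f"{int(a)}:{int(x)}" for a,x in zip(t,p)))
E
python3 pol.py pics/top4.png pics/top6.png
```

```text
pics/top4.png
in 40:179 38:179 36:179 34:179 32:179 29:180 28:180 26:179 24:177 22:174 20:170 18:168 16:170 14:174 12:178 10:179 8:180 6:180 4:179 2:179 0:180 -2:180 -4:180 -6:180 -8:178 -10:172 -12:163 -14:148 -16:133 -18:124 -20:127 -22:138 -24:152 -26:165 -28:173 -29:178 -32:180 -34:181 -36:180 -38:179 -40:179 -42:179 -44:179 -46:179 -48:179
tip 40:172 38:174 36:174 34:169 32:162 29:159 28:164 26:167 24:157 22:135 20:114 18:108 16:121 14:144 12:165 10:174 8:170 6:170 4:172 2:173 0:171 -2:167 -4:165 -6:164 -8:168 -10:170 -12:158 -14:140 -16:125 -18:123 -20:133 -22:150 -24:163 -26:170 -28:172 -29:175 -32:178 -34:176 -36:170 -38:165 -40:164 -42:168 -44:172 -46:174 -48:173
out 40:167 38:171 36:173 34:167 32:155 29:149 28:157 26:168 24:170 22:154 20:129 18:122 16:139 14:159 12:168 10:163 8:146 6:138 4:151 2:165 0:169 -2:166 -4:158 -6:154 -8:162 -10:166 -12:161 -14:151 -16:140 -18:137 -20:147 -22:159 -24:160 -26:155 -28:156 -29:163 -32:165 -34:160 -36:151 -38:145 -40:148 -42:157 -44:165 -46:163 -48:155
pics/top6.png
in 40:190 38:190 36:190 34:189 32:189 29:189 28:189 26:190 24:190 22:19
[... 229 characters left out ...]
 -42:188 -44:188 -46:188 -48:188
tip 40:174 38:170 36:172 34:177 32:180 29:180 28:177 26:176 24:179 22:182 20:182 18:176 16:172 14:175 12:182 10:187 8:189 6:189 4:188 2:186 0:187 -2:179 -4:161 -6:140 -8:125 -10:122 -12:129 -14:140 -16:142 -18:135 -20:136 -22:150 -24:163 -26:168 -28:166 -29:160 -32:158 -34:161 -36:166 -38:168 -40:165 -42:163 -44:166 -46:173 -48:179
out 40:170 38:160 36:159 34:167 32:172 29:169 28:165 26:168 24:176 22:182 20:183 18:175 16:159 14:153 12:165 10:178 8:181 6:179 4:173 2:169 0:174 -2:172 -4:162 -6:145 -8:129 -10:121 -12:130 -14:139 -16:136 -18:128 -20:126 -22:131 -24:138 -26:138 -28:131 -29:123 -32:122 -34:128 -36:135 -38:139 -40:140 -42:145 -44:156 -46:168 -48:171
```

>>> {"op": "arm_command", "data": {
  "deltas": [
    [[0,0,0,0,0,-1.5],[0,0,0,0,0,-2.5],[0,0,0,0,0,-3],[0,0,0,0,0,-3],[0,0,0,0,0,-2.5],[0,0,0,0,0,0],[0,0,0,0,0,0],[0,0,0,0,0,0]]
  ]
}}

```text
t: 24.67
tool_pos: [0.5032, -0.1436, 0.0407]
orientation: [1.393, 2.816, 0.0]
force: [-0.3, -0.6, 0.9]
opening: 0.0172
gripper_force: 8.7
```

```bash
python3 - <<'E'
from h import *
cv2.imwrite("pics/top7.png",eyes.read_camera("top"))
E
python3 pol.py pics/top7.png; python3 f.py
```

```text
pics/top7.png
in 40:190 38:190 36:190 34:190 32:190 29:190 28:190 26:190 24:190 22:190 20:190 18:190 16:190 14:190 12:190 10:190 8:190 6:190 4:190 2:190 0:191 -2:191 -4:191 -6:192 -8:188 -10:180 -12:168 -14:151 -16:136 -18:128 -20:132 -22:145 -24:161 -26:175 -28:184 -29:188 -32:190 -34:191 -36:191 -38:190 -40:189 -42:189 -44:189 -46:189 -48:189
tip 40:162 38:170 36:179 34:181 32:176 29:170 28:171 26:178 24:184 22:185 20:182 18:176 16:172 14:174 12:176 10:171 8:163 6:164 4:175 2:184 0:187 -2:185 -4:177 -6:171 -8:175 -10:179 -12:167 -14:146 -16:127 -18:122 -20:135 -22:156 -24:173 -26:179 -28:179 -29:180 -32:184 -34:186 -36:183 -38:178 -40:174 -42:175 -44:180 -46:184 -48:184
out 40:157 38:163 36:175 34:181 32:175 29:161 28:154 26:163 24:176 22:177 20:167 18:159 16:165 14:173 12:178 10:174 8:161 6:157 4:168 2:178 0:180 -2:173 -4:158 -6:153 -8:166 -10:176 -12:172 -14:155 -16:131 -18:122 -20:142 -22:167 -24:176 -26:169 -28:160 -29:157 -32:164 -34:173 -36:175 -38:171 -40:166 -42:167 -44:176 -46:182 -48:183
[ 1.200e-01  1.700e-01  2.200e-01 -1.000e-02  2.000e-02  7.000e-02
  8.650e+00  1.742e+01] [0.38 0.24 0.39 0.03 0.03 0.03 0.   0.2 ] [ 0.5031 -0.1436  0.0406] 25.1167
```

Mark and needle now coincide at -18°. I'll release gently and rise straight up.

>>> {"op": "arm_command", "data": {
  "deltas": [
    [[0,0,0,0,0,0],[0,0,0,0,0,0],[0,0,0,0,0,0],[0,0,0,0,0,0],[0,0,0,0,0,0]]
  ],
  "gripper": -0.42
}}

```text
t: 25.53
tool_pos: [0.5031, -0.1436, 0.0406]
orientation: [1.395, 2.815, -0.0]
force: [-0.3, 0.0, 0.4]
opening: 0.0271
gripper_force: 0.0
```

>>> {"op": "arm_command", "data": {
  "deltas": [
    [[0,0,0.4,0,0,0],[0,0,0.8,0,0,0],[0,0,1.2,0,0,0],[0,0,2,0,0,0],[0,0,3,0,0,0],[0,0,3,0,0,0],[0,0,3,0,0,0],[0,0,1.5,0,0,0],[-1.5,0,0.5,0,0,0],[-2,0,0,0,0,0],[-1,0,0,0,0,0],[0,0,0,0,0,0]]
  ]
}}

```text
t: 26.53
tool_pos: [0.4573, -0.1437, 0.1963]
orientation: [1.395, 2.813, -0.0]
force: [-0.1, 1.0, -0.7]
opening: 0.0272
gripper_force: 0.0
```

>>> {"op": "arm_command", "data": {
  "deltas": [
    [[0,0,0,0,0,0],[0,0,0,0,0,0],[0,0,0,0,0,0],[0,0,0,0,0,0]]
  ]
}}

```text
t: 26.87
tool_pos: [0.4586, -0.1435, 0.1946]
orientation: [-1.395, -2.815, -0.0]
force: [-0.2, 1.0, -0.5]
opening: 0.0268
gripper_force: 0.0
```

```bash
python3 - <<'E'
from meas import *
a=eyes.read_camera("top"); cv2.imwrite("pics/top8.png",a)
print("cup",circ(a,277,203.5,.117,.029,win=.2))
E
python3 pol.py pics/top8.png; python3 f.py
```

```text
cup (array([0.4563, 0.0645]), np.float64(0.0288), 93)
pics/top8.png
in 40:192 38:192 36:193 34:192 32:192 29:191 28:192 26:192 24:192 22:192 20:192 18:192 16:192 14:192 12:192 10:191 8:191 6:191 4:192 2:192 0:193 -2:194 -4:194 -6:194 -8:190 -10:182 -12:170 -14:154 -16:138 -18:130 -20:135 -22:148 -24:164 -26:177 -28:185 -29:190 -32:193 -34:193 -36:193 -38:192 -40:192 -42:192 -44:192 -46:192 -48:192
tip 40:165 38:171 36:180 34:183 32:178 29:173 28:173 26:180 24:186 22:187 20:183 18:177 16:173 14:176 12:179 10:175 8:167 6:168 4:178 2:187 0:190 -2:190 -4:186 -6:183 -8:186 -10:186 -12:171 -14:149 -16:129 -18:124 -20:136 -22:158 -24:175 -26:181 -28:181 -29:182 -32:185 -34:189 -36:187 -38:181 -40:176 -42:176 -44:182 -46:187 -48:188
out 40:161 38:166 36:177 34:183 32:177 29:163 28:157 26:165 24:177 22:177 20:166 18:158 16:165 14:175 12:180 10:175 8:163 6:159 4:170 2:180 0:182 -2:176 -4:163 -6:160 -8:173 -10:180 -12:175 -14:157 -16:134 -18:126 -20:145 -22:170 -24:179 -26:172 -28:164 -29:163 -32:169 -34:175 -36:177 -38:173 -40:168 -42:169 -44:179 -46:186 -48:188
[-8.000e-02  1.000e-01 -1.300e-01 -5.000e-02  1.000e-02  0.000e+00
  0.000e+00  2.698e+01] [0.49 0.55 0.41 0.03 0.02 0.02 0.   0.08] [ 0.4581 -0.1435  0.1946] 27.3167
```

```bash
python3 -c "
from plant import ticket
print(ticket.close_job())"
```

```text
the job is handed in; nothing more can be done
None
```

The job is handed in at about 27 s of robot time. In the last picture before that, the cup stood on the weighing plate about 7 mm off centre, and the zero mark was under the needle, both at about -18°; no verdict came back.

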